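Lock the flour mill's shaft and take off its wing cap of unknown thread

TASK

The flour mill stands open for cleaning: lock its shaft by pushing the plain steel locking pin from the tool block fully home through the hole in the sweeper bar into the socket below, let go of it and leave it there, and then unscrew the wing cap in the middle of the bar. Nobody remembers whether its thread is right- or left-handed, so it may have to be tried both ways: find which way it gives, turn it that way and lift it off. The job ends with the gripper still holding the cap up in the air, well clear of the shaft end (at least 4 cm above where it sat), and the pin still fully home; do not put the cap down, and leave everything else where it stands.

Things in the scene. Friction and masses are not known exactly. Their poses are not given: they have to be found in the camera images.
- mill: Flour mill, fixed, opened for cleaning. Round white head 212 mm across, deck 120 mm high, steel lip to 130 mm. Origin on the table on the upright shaft's axis; z up; -x towards the flour spout, +y towards the motor housing (140 x 140 mm, 190 mm high, centred 178 mm out). On the deck lies the lower stone (100 mm across), on it a sweeper bar along x, its top face 160 mm above the table.
- sweeper (a joint): Turn of shaft, stone and sweeper bar together, rad, counter-clockwise seen from above positive; 0 at the start (bar along the mill's x). Bar: steel, 176 mm long, 30 wide, 10 thick. Unlocked it spins easily both ways, so turning the cap just drags it round; with the pin home it has about 0.03 rad of play each way.
- lock_hole (a point): Centre of the round lock hole (9.5 mm across) through the sweeper bar's spout-side arm, at the bar's top face, 68 mm from the shaft axis; turns with the bar; x along the bar, z up. A pin through this hole and the socket below locks the shaft.
- socket (a point): Centre of the mouth of the lock socket, fixed on the mill, 68 mm from the shaft axis on the spout side: a round hole 10.5 mm across, 26 mm deep, in a square steel boss (34 mm) on the deck, its top 148 mm above the table, 2 mm under the sweeper arm. In line with lock_hole at joint 0, as the mill was left.
- pin: Locking pin, plain steel, upright in any one of the tool block's three places, its flange resting on the block. Origin: centre of its tip; z up. Shank 8 mm across, 34 long, tip chamfered; flange 20 across, 4 thick; plain round grip 16 across, 30 tall (38 to 68 mm above the tip). Shortest of the three tools. Fully home: flange on the bar, tip 34 mm below lock_hole. 60 g.
- block: Wooden tool block, fixed, 66 x 222 mm, 45 mm high, with three square holes 75 mm apart along its y axis, the middle one at its centre. Origin at the centre of its underside. Tools stand 34 mm deep in it.
- cap: Steel wing cap on the shaft end, about 240 g. Origin: centre of its underside, which rests on the hub of the bar, 161 mm above the table; z up. Knurled skirt 53 mm across, 28 high, and on it an upright wing to grip: 48 long along x, 14 thick along y, 28 to 56 mm above the origin. At the start the wing lies along the bar within 0.03 rad. The shaft end inside reaches 20 mm above the seat.
- thread (a point): Centre of the cap's seat on the mill, fixed, 161 mm above the table. Coarse quick thread, hidden in the cap, left- or right-hand at random. With the shaft locked, the wrong way stops dead within 0.15 rad; the right way turns easily, and once 1.1 to 1.9 rad round, the cap lifts straight off (past 2.0 rad it stops). It need not rise while turned; pulled too soon, the thread holds it.
- hopper: Bystander, loose: the mill's lifted-off funnel hopper, steel, standing mouth down, 160 mm across and 125 mm high. Origin at the centre of its underside.
- top_stone: Bystander, loose: the mill's lifted-off upper millstone, a flat ring 104 mm across, 26 mm high, lying on the table. Origin at the centre of its underside.
- bowl: Bystander, loose: glass mixing bowl, 170 mm across, 75 mm high. Origin at the centre of its underside.
- cup: Bystander, loose: white measuring mug, 84 mm across, 95 mm high. Origin at the centre of its underside.
- timer: Bystander, loose: flat white kitchen timer, 62 x 72 x 24 mm. Origin at the centre of its underside.
- jar: Bystander, loose: storage jar, 84 mm across, 130 mm high. Origin at the centre of its underside.
- t_key: Bystander, loose: T-handled key standing in the tool block beside the pin: 50 mm crossbar on a thin stem, top 98 mm above its tip. Origin at the centre of its tip.
- scraper: Bystander, loose: scraper standing in the tool block: fat turned wooden barrel handle 26 mm across, 70 mm tall. Origin at the centre of its tip.
Mind the look-alikes: they are no part of the job. There is more than one size of the cap; the job needs the middle-sized.

How it is judged:
By the outcome, as a careful person would: the job done as asked, in the order asked, and still so for the second after the job is handed in, while the arm keeps its last pose, push and grip.
It also fails if it takes over 67 s, if anything falls off the work surface, if the arm or the gripper's body presses on something with over 40 N, if the wrist force passes 120 N, or if a joint passes its speed limit or range.

ROBOT

A 6-joint arm with a two-finger parallel gripper is mounted at the origin on the work surface. World frame = base frame: x ahead of the robot, y to its left, z up, the work surface at z = 0. Lengths are in m, angles in degrees, forces in N, time in s.
With the tool pointing down it reaches from about 0.4 to 0.825 m from the base axis. Payload 7 kg.
Tool frame: the origin (TCP) lies midway between the tips of the shut fingers; the grasp point (between the pads) lies 19 mm behind it; z points along the fingers, y is the line along which they close (so a half turn about z gives the same grasp; the last joint's range is limited). The gripper opens to 88 mm and grips with 3 to 60 N. Pads are 19 mm wide; open, the fingers measure 130 mm over their backs; the gripper's body (78 mm by 193 mm) begins 47 mm behind the grasp point.
Start: joints at [93.054, 20.546, 0.682, 0, -70.136, -16.507], TCP at [0.157, 0.656, 0.227] pointing down, gripper open.
Joint ranges: [-176.03, 176.03], [-82.01, 121.73], [-58.28, 71.71], [-173.87, 95.51], [-174.79, -0.11], [-173.66, 173.66]. Speed limits (degrees/s): [136.94, 136.94, 172.46, 180, 180, 180].

INTERFACE

Orientations are given as [roll, pitch, yaw] about the fixed x, y, z axes, in that order (R = Rz(yaw) Ry(pitch) Rx(roll)).
In Python, from plant import ctrl gives the robot as it stands. The module is installed in compiled form; this text tells all that it offers.
- The arm moves only by the tool send_rows, never from a script. Its argument "plan" is a list that holds one entry, the list of rows, each a list of 6 numbers: the shift along the tool's x, y, z in fractions of the full range, 1 being 100 cm, then the turn, a rotation vector about the tool's x, y, z in shares of 180 degrees (1.0 is 180 degrees). A call has 1 to 8 rows; each row is the pose to reach, as a shift and turn from the pose commanded when the call began, along the tool's axes at that moment; what a row does not reach only later rows make up. A row lasts 1/12 s, in which the tool goes at most 41.7 mm and 7.16 degrees, less where a joint would pass 70% of its speed; a pose out of reach is approached as far as the arm can. A call with a gripper value outside its range is refused whole. "fingers" is the opening, from 0 (shut) to 1 (fully open), set as the call begins (left out, the last holds). The fingers move at their own pace and stop on an object; the grip force is fixed at half the most. Time passes only in rows, so rows that repeat a pose let the fingers close. It gives the time, the measured TCP pose, the force, the opening and the grip force at its end, in the units of the state.
- ctrl.get_obs(): the state, without advancing time (a new reading comes with each control period).
- ctrl.snapshot(name): name is "scene" or "top"; returns a dict with "img" (400x640x3 uint8, red, green, blue), "K" (3x3 intrinsics, pixels), "k1" (the pictures are not rectified: a ray, as slopes to the right and down, at radius r is drawn at 1 + k1 r^2 times it, then the intrinsics apply), "pose" (4x4, takes a point from camera to world coordinates). Camera axes: x right, y down, z forward; pixel columns grow to the right and rows downward; lengths in m; the calibration is good to about 2 mm. A picture is of the moment at which its call begins. There is no depth.
- ctrl.close_job(): hands the job in; it is judged then, once.
The state is a dict: "clock": time; "joint_pos": joint angles; "qvel": joint speeds; "tau": joint torques, N m; "tool_pos": TCP position; "orientation": TCP orientation; "force": force on the tool from outside, world axes, zero at the start; "moment": the same for the moment, N m; "opening": finger opening in m; "gripper_force": force on a finger pad.
Only numpy, scipy, OpenCV 4.12 (cv2) and the standard library are available. Lean on these libraries where they do the work, as an engineer would, in place of code of your own. Each camera call takes 0.05 s, during which the arm holds its last target. There are 200 camera calls.

## Working session

There is one attempt and no reset: what is moved stays moved. The work goes in short steps, Python scripts to look and compute and a tool call to move; the robot and the scene stay as the last step left them, time stands still between calls to the robot, and variables do not carry over. Pictures are saved under pics/ and viewed, at most 10 in all, crops included, and the job is handed in when it is done.

Besides the shell and the picture viewer there is one more tool, called after "Emit:" as name(argument=value, ...), one argument or row to a line, values as JSON. send_rows: Moves the arm, as the interface text tells. Its arguments: {"type":"object","properties":{"plan":{"type":"array","items":{"type":"array","items":{"type":"array","items":{"type":"number"}}}},"fingers":{"type":"number"}},"required":["plan"]}

```bash
mkdir -p pics; cat > h.py <<'E'
import numpy as np, cv2
from plant import ctrl
def snap(n,f):
    s=ctrl.snapshot(n); cv2.imwrite('pics/'+f,s['img'][:,:,::-1]); np.savez('pics/'+f[:-4],**{k:np.array(s[k]) for k in('img','K','k1','pose')}); return s
def load(f): return dict(np.load('pics/'+f+'.npz'))
def dist(s): return np.array([float(s['k1']),0,0,0,0])
def ray(s,u,v):
    p=cv2.undistortPoints(np.array([[[u,v]]],float),s['K'],dist(s),None,None)[0,0]
    T=s['pose']; return T[:3,3],T[:3,:3]@np.array([p[0],p[1],1])
def onz(s,u,v,z):
    o,d=ray(s,u,v); return o+d*(z-o[2])/d[2]
def proj(s,P):
    T=np.linalg.inv(s['pose']); c=(T[:3,:3]@np.array(P,float).reshape(-1,3).T).T+T[:3,3]
    return cv2.projectPoints(c,np.zeros(3),np.zeros(3),s['K'],dist(s))[0][:,0]
E
python3 - <<'E'
from h import *
for n in('scene','top'):
    s=snap(n,n+'0.png'); print(n,s['K'].tolist(),s['k1'],np.round(s['pose'],3).tolist())
print(ctrl.get_obs())
E
```

```text
scene [[437.23459846318576, 0.0, 317.22105824924313], [0.0, 437.23459846318576, 193.6979666541873], [0.0, 0.0, 1.0]] -0.05773194564121294 [[0.151, 0.818, -0.556, 1.213], [0.988, -0.116, 0.098, -0.042], [0.016, -0.564, -0.826, 1.155], [0.0, 0.0, 0.0, 1.0]]
top [[510.04966845451617, 0.0, 323.8045196930762], [0.0, 510.04966845451617, 205.8639640376652], [0.0, 0.0, 1.0]] -0.13718393531025874 [[-0.002, -0.99, 0.144, 0.291], [-1.0, 0.002, -0.001, 0.075], [0.0, -0.144, -0.99, 1.62], [0.0, 0.0, 0.0, 1.0]]
{'clock': 0.1, 'joint_pos': array([ 9.30527254e+01,  2.05869028e+01,  6.39534995e-01, -1.71447846e-02,
       -7.01381718e+01, -1.65095242e+01]), 'qvel': array([-0.01205415, -0.11034975,  0.04966217, -0.03351187,  0.0538099 ,
        0.02183601]), 'tau': array([-1.05126692e-03, -5.84159374e+01,  2.93751580e+01,  7.01555014e+00,
        1.01749896e-02, -4.35217908e-05]), 'tool_pos': array([0.15697938, 0.65603307, 0.22572698]), 'orientation': array([ 1.79913406e+02, -8.85663896e-03, -1.34626291e+01]), 'force': array([-0.15058457, -0.2712672 , -1.22487333]), 'moment': array([0.04785619, 0.01975315, 0.01917301]), 'gripper_force': 0.0, 'opening': 0.08747584787247534}
```

View pics/scene0.png

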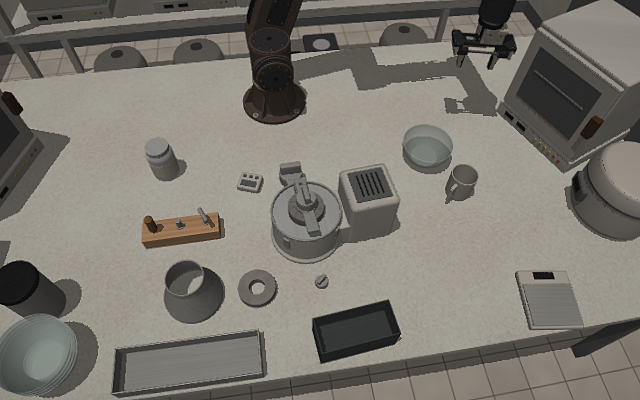

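View pics/top0.png

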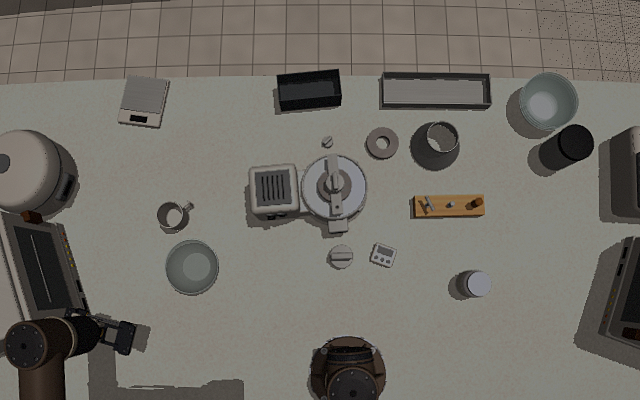

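The scene view shows the mill at (305,215) and the block at (180,228), with the scraper, pin and T-key at columns 150, 180 and 205. In the top view the mill is at (334,188), the block is at (449,205) and the pin is in the middle place at (450,204). I'll zoom in next.

```bash
python3 - <<'E'
from h import *
t=load('top0')['img'];s=load('scene0')['img']
r=lambda a,k:cv2.resize(a,None,fx=k,fy=k,interpolation=cv2.INTER_CUBIC)
a=r(t[145:245,290:370],5)   # 400x500
b=r(t[185:225,405:495],4)  # 360x160
c=r(s[200:255,135:230],4) # 380x220
o=np.zeros((500,800,3),np.uint8); o[:500,:400]=a; o[:160,410:770]=b; o[200:420,410:790]=c
cv2.imwrite('pics/z1.png',o[:,:,::-1])
cv2.imwrite('pics/z2.png',r(s[155:265,265:345],5)[:,:,::-1])
E
```

```text
(no output)
```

View pics/z1.png

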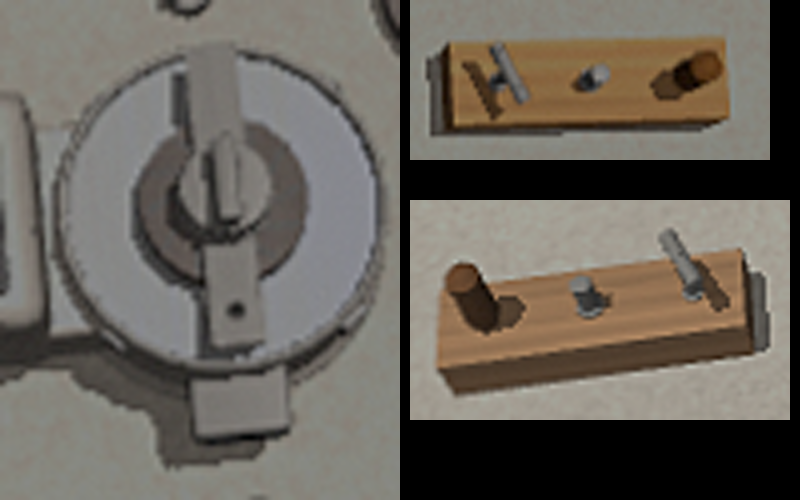

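View pics/z2.png

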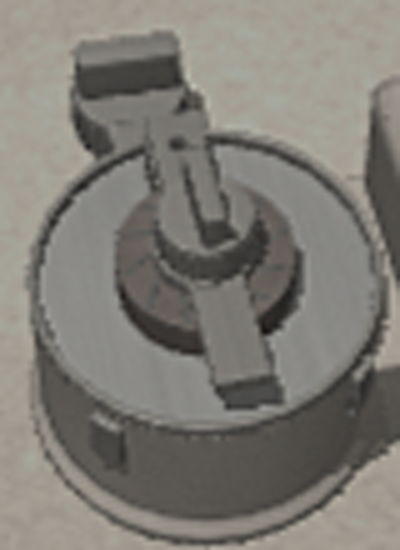

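Zoomed in, the lock hole is at top ≈(336.8,206.4) and scene ≈(300.2,183.4). The pin's grip top is at top ≈(452,203) and scene ≈(180.5,221). The wing lies along the bar.

```bash
cat >> h.py <<'E'
def tri(obs):
    A=np.zeros((3,3));b=np.zeros(3)
    for s,u,v in obs:
        o,d=ray(s,u,v); d=d/np.linalg.norm(d); M=np.eye(3)-np.outer(d,d); A+=M;b+=M@o
    return np.linalg.solve(A,b)
def dark(s,u,v,w=3):
    g=s['img'].mean(2); u0,v0=int(round(u)),int(round(v)); p=g[v0-w:v0+w+1,u0-w:u0+w+1]
    q=np.clip(np.median(p)-15-p,0,None); yy,xx=np.mgrid[v0-w:v0+w+1,u0-w:u0+w+1]; return (q*xx).sum()/q.sum(),(q*yy).sum()/q.sum()
E
python3 - <<'E'
from h import *
t=load('top0');s=load('scene0')
for S,u,v in((t,336.8,206.4),(s,300.2,183.4)):
    d=dark(S,u,v); print('hole',d,onz(S,*d,.16).round(4))
print('hole tri',tri([(t,*dark(t,336.8,206.4)),(s,*dark(s,300.2,183.4))]).round(4))
print('pin', onz(t,452.1,203.1,.079).round(4),onz(s,180.5,221,.079).round(4),tri([(t,452.1,203.1),(s,180.5,221)]).round(4))
# block
for S,roi,n in((t,(185,225,405,495),'t'),(s,(195,255,135,230),'s')):
    h=cv2.cvtColor(S['img'],cv2.COLOR_RGB2HSV); m=np.zeros(h.shape[:2],np.uint8)
    a,b,c,d=roi; m[a:b,c:d]=((h[a:b,c:d,1]>85)&(h[a:b,c:d,2]>(120 if n=='t' else 105)))*255
    m=cv2.morphologyEx(m,cv2.MORPH_CLOSE,np.ones((9,9)))
    cs,_=cv2.findContours(m,0,2); k=max(cs,key=cv2.contourArea); r=cv2.minAreaRect(k); P=np.array([onz(S,*q,.045) for q in cv2.boxPoints(r)])
    print('block',n,r,P.mean(0).round(4),np.linalg.norm(np.diff(P,axis=0),axis=1).round(4),P.round(3).tolist())
# head: bright deck disc, lip outer radius .106 at z=.13 - sample wall edge along rays
for S,n in((t,'t'),(s,'s')):
    c=onz(S,*((334,188) if n=='t' else (306,212)),.13)[:2]; 
    g=cv2.GaussianBlur(S['img'],(3,3),0).astype(float)
    h=cv2.cvtColor(S['img'],cv2.COLOR_RGB2HSV)
    # wing/bar tops as reference points
    print(n,'c0',c)
# wing top ends by hand
for S,pts in((t,[(290+222/5,145+137/5),(290+230/5,145+217/5)]),(s,[(265+180/5,155+158/5),(265+216/5,155+240/5)])):
    print([onz(S,*q,.217).round(4).tolist() for q in pts])
# bar end edges corners z=.16 (top view)
print([onz(t,290+a/5-.4,145+b/5-.4,.16).round(4).tolist() for a,b in((189,45),(236,42),(212,349),(264,343))])
print([onz(s,265+a/5-.4,155+b/5-.4,.16).round(4).tolist() for a,b in((218,385),(270,372))])
E
```

```text
hole (np.float64(336.78009414929386), np.float64(206.5689307330195)) [0.5012 0.0364 0.16  ]
hole (np.float64(300.0924574209246), np.float64(183.39537712895375)) [0.5021 0.0349 0.16  ]
hole tri [0.5013 0.0357 0.1588]
pin [ 0.5229 -0.3218  0.079 ] [ 0.5273 -0.3145  0.079 ] [ 0.5236 -0.3194  0.0741]
block t ((449.50140380859375, 204.575439453125), (20.10962677001953, 68.89339447021484), 88.91908264160156) [ 0.5235 -0.3229  0.045 ] [0.2218 0.0644 0.2205] [[0.553, -0.213, 0.045], [0.558, -0.434, 0.045], [0.493, -0.433, 0.045], [0.49, -0.212, 0.045]]
block s ((179.54913330078125, 226.66485595703125), (22.918310165405273, 77.24579620361328), 85.16958618164062) [ 0.5241 -0.3254  0.045 ] [0.2278 0.079  0.2203] [[0.48, -0.443, 0.045], [0.489, -0.215, 0.045], [0.568, -0.212, 0.045], [0.559, -0.432, 0.045]]
t c0 [0.56117804 0.04352609]
s c0 [0.5792432  0.04077362]
[[0.5899, 0.044, 0.217], [0.5443, 0.0398, 0.217]]
[[0.5534, 0.0316, 0.217], [0.6069, 0.0431, 0.217]]
[[0.6586, 0.063, 0.16], [0.6604, 0.0354, 0.16], [0.4783, 0.0503, 0.16], [0.4818, 0.0203, 0.16]]
[[0.6581, 0.0358, 0.16], [0.6543, 0.0638, 0.16]]
```

```bash
cat >> h.py <<'E'
from scipy.spatial.transform import Rotation as Ro
def plan(wps,start=None):
    o=ctrl.get_obs(); p,y=(o['tool_pos'],o['orientation'][2]) if start is None else start
    for q,w in wps:
        R=Ro.from_euler('xyz',[180,0,y],degrees=True); d=R.inv().apply(np.array(q)-p)*100; t=-(w-y)
        print('to',q,w,'shift cm',d.round(2),'turn z',round(t,1),'rows>=',round(max(np.linalg.norm(d)/4.17,abs(t)/7.16),1)); p,y=np.array(q),w
E
python3 - <<'E'
from h import *
plan([((.39,.44,.29),-66),((.50,.15,.29),-90),((.523,-.16,.29),-90),((.523,-.322,.15),-90)])
E
```

```text
to (0.39, 0.44, 0.29) -66 shift cm [27.69 15.58 -6.43] turn z 52.5 rows>= 7.8
to (0.5, 0.15, 0.29) -90 shift cm [30.97  1.75  0.  ] turn z 24 rows>= 7.4
to (0.523, -0.16, 0.29) -90 shift cm [31.  -2.3 -0. ] turn z 0 rows>= 7.5
to (0.523, -0.322, 0.15) -90 shift cm [16.2  0.  14. ] turn z 0 rows>= 5.1
```

The manual's scale: shifts go in shares of 100 cm and turns go in shares of 180 degrees. Converting my numbers, 27.7 cm / 100 = 0.277, 7.8 cm / 100 = 0.078, 52.5 degrees / 180 = 0.2917.

Emit:
send_rows(
  plan=[
    [[0.035, 0.019, -0.008, 0, 0, 0.0361], [0.07, 0.039, -0.016, 0, 0, 0.0722], [0.104, 0.058, -0.024, 0, 0, 0.1089], [0.138, 0.078, -0.032, 0, 0, 0.1456], [0.173, 0.097, -0.04, 0, 0, 0.1822], [0.208, 0.117, -0.048, 0, 0, 0.2189], [0.242, 0.136, -0.056, 0, 0, 0.2556], [0.277, 0.156, -0.064, 0, 0, 0.2917]],
  ],
)

```text
clock: 0.77
tool_pos: [0.391, 0.4386, 0.2908]
orientation: [180.0, -0.0, -66.3]
force: [1.2, -0.0, 0.3]
opening: 0.0875
gripper_force: 0.0
```

Converted, 31 cm / 100 = 0.31, 27.1 cm / 100 = 0.271, 24 degrees / 180 = 0.1333.

Emit:
send_rows(
  plan=[
    [[0.039, 0.002, 0, 0, 0, 0.0167], [0.077, 0.004, 0, 0, 0, 0.0333], [0.116, 0.007, 0, 0, 0, 0.05], [0.155, 0.009, 0, 0, 0, 0.0667], [0.194, 0.011, 0, 0, 0, 0.0833], [0.232, 0.013, 0, 0, 0, 0.1], [0.271, 0.015, 0, 0, 0, 0.1167], [0.31, 0.0175, 0, 0, 0, 0.1333]],
  ],
)

```text
clock: 1.43
tool_pos: [0.5006, 0.1482, 0.2905]
orientation: [180.0, 0.0, -90.1]
force: [1.2, 0.1, -0.4]
opening: 0.0878
gripper_force: 0.0
```

Converted, 31 cm / 100 = 0.31, 27.1 cm / 100 = 0.271.

Emit:
send_rows(
  plan=[
    [[0.039, -0.003, 0, 0, 0, 0], [0.077, -0.006, 0, 0, 0, 0], [0.116, -0.009, 0, 0, 0, 0], [0.155, -0.011, 0, 0, 0, 0], [0.194, -0.014, 0, 0, 0, 0], [0.232, -0.017, 0, 0, 0, 0], [0.271, -0.02, 0, 0, 0, 0], [0.31, -0.023, 0, 0, 0, 0]],
  ],
)

```text
clock: 2.1
tool_pos: [0.5233, -0.1618, 0.2905]
orientation: [180.0, 0.0, -89.9]
force: [0.8, 0.4, -0.9]
opening: 0.0878
gripper_force: 0.0
```

Converted, 16.2 cm / 100 = 0.162, 14 cm / 100 = 0.14.

Emit:
send_rows(
  plan=[
    [[0.027, 0, 0.023, 0, 0, 0], [0.054, 0, 0.046, 0, 0, 0], [0.081, 0, 0.07, 0, 0, 0], [0.108, 0, 0.093, 0, 0, 0], [0.135, 0, 0.116, 0, 0, 0], [0.162, 0, 0.14, 0, 0, 0], [0.162, 0, 0.14, 0, 0, 0]],
  ],
)

```text
clock: 2.68
tool_pos: [0.5206, -0.3243, 0.1444]
orientation: [179.5, 0.2, -90.2]
force: [-0.5, 1.3, -1.2]
opening: 0.0874
gripper_force: 0.0
```

```bash
python3 - <<'E'
from h import *
s=snap('scene','s1.png')
t=snap('top','t1.png')
o=ctrl.get_obs();print(o['tool_pos'],o['orientation'],o['joint_pos'])
r=lambda a,k:cv2.resize(a,None,fx=k,fy=k,interpolation=cv2.INTER_CUBIC)
out=np.zeros((580,800,3),np.uint8)
a=r(s['img'][165:255,130:230],4);out[:360,:400]=a
a=r(t['img'][175:225,400:500],4);out[380:580,:400]=a
out[:550,400:]=r(t['img'][145:255,290:370],5); cv2.imwrite('pics/z3.png',out[:,:,::-1])
E
```

```text
[ 0.52265261 -0.32262047  0.14873535] [ 1.79797196e+02  5.39301306e-02 -9.00755377e+01] [-1.34932469e+01  1.84084778e+01 -1.31775927e+01 -6.32194996e-03
 -5.86237123e+01  1.34211061e+01]
```

View pics/z3.png

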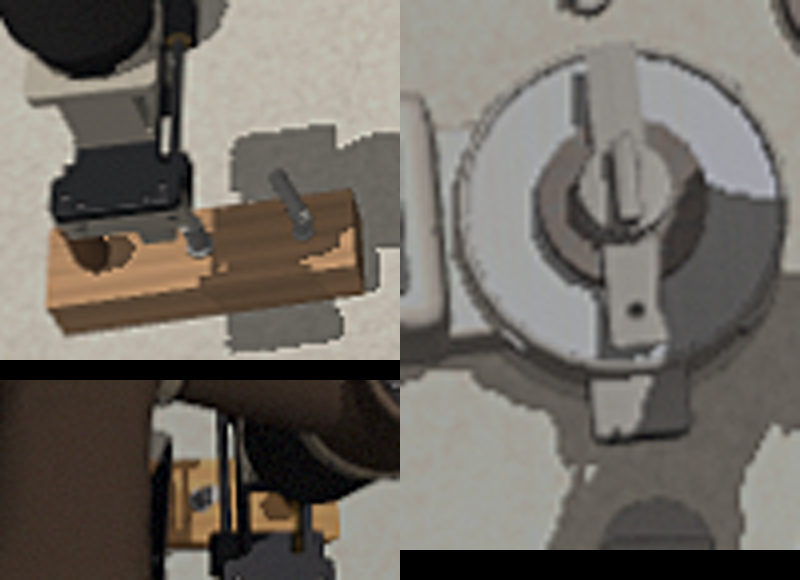

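The T-key is on the pin's +y side and the scraper on its −y side. In both views the gripper seems shifted towards the scraper relative to the pin, at scene (162,215) and top (468,220). I'll compare that with projections.

```bash
python3 - <<'E'
from h import *
t=load('t1');s=load('s1')
P=[(.5227,-.3226,.149),(.5227,-.3226,.21),(.567,-.3226,.149),(.479,-.3226,.149),(.5235,-.322,.079),(.5013,.036,.16)]
print(proj(t,P).round(1).tolist(),proj(s,P).round(1).tolist())
o=ctrl.get_obs(); print({k:np.round(v,3) for k,v in o.items()})
E
```

```text
[[458.2, 199.6], [463.8, 196.3], [457.6, 184.9], [458.8, 214.3], [452.2, 202.9], [336.9, 206.5]] [[171.4, 206.8], [165.3, 194.2], [170.8, 220.6], [171.9, 193.7], [177.9, 220.2], [300.4, 183.1]]
{'clock': np.float64(2.783), 'joint_pos': array([-1.3493e+01,  1.8408e+01, -1.3178e+01, -6.0000e-03, -5.8624e+01,
        1.3421e+01]), 'qvel': array([ 1.69 , -2.479,  1.098,  0.482, -0.353, -0.5  ]), 'tau': array([ -1.127, -50.251,  25.675,   6.092,   0.156,   0.151]), 'tool_pos': array([ 0.523, -0.323,  0.149]), 'orientation': array([ 1.79797e+02,  5.40000e-02, -9.00760e+01]), 'force': array([0.601, 0.656, 1.113]), 'moment': array([ 0.07 , -0.083,  0.054]), 'gripper_force': np.float64(0.0), 'opening': np.float64(0.088)}
```

View pics/s1.png

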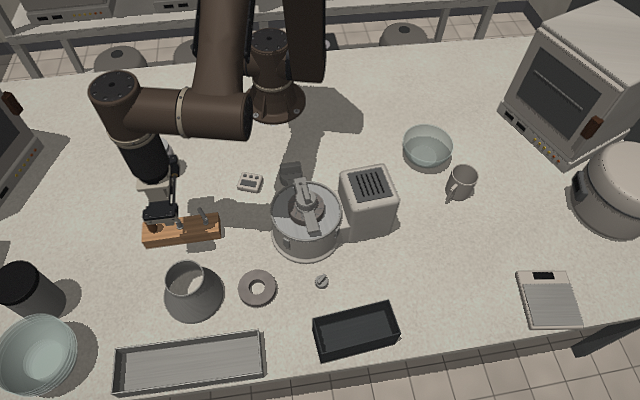

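The front fingertip is near scene (171,221), as projected, and re-reading the pin's top gives (178,221), which also matches. The grasp pose is good, so I descend and close.

Converted, 9.7 cm / 100 = 0.097, 9.5 cm / 100 = 0.095.

Emit:
send_rows(
  plan=[
    [[0, 0, 0.025, 0, 0, 0], [0, 0, 0.05, 0, 0, 0], [0, 0, 0.07, 0, 0, 0], [0, 0, 0.085, 0, 0, 0], [0, 0, 0.095, 0, 0, 0], [0, 0, 0.097, 0, 0, 0], [0, 0, 0.097, 0, 0, 0]],
  ],
)

```text
clock: 3.37
tool_pos: [0.5244, -0.3214, 0.0541]
orientation: [-180.0, -0.0, -89.9]
force: [-0.1, -0.0, 0.6]
opening: 0.0877
gripper_force: 0.0
```

Emit:
send_rows(
  plan=[
    [[0, 0, 0, 0, 0, 0], [0, 0, 0, 0, 0, 0], [0, 0, 0, 0, 0, 0], [0, 0, 0, 0, 0, 0], [0, 0, 0, 0, 0, 0], [0, 0, 0, 0, 0, 0], [0, 0, 0, 0, 0, 0], [0, 0, 0, 0, 0, 0]],
  ],
  fingers=0,
)

```text
clock: 4.03
tool_pos: [0.5238, -0.3219, 0.0536]
orientation: [180.0, 0.0, -90.0]
force: [0.0, 0.6, -0.3]
opening: 0.0396
gripper_force: 0.0
```

Emit:
send_rows(
  plan=[
    [[0, 0, 0, 0, 0, 0], [0, 0, 0, 0, 0, 0], [0, 0, 0, 0, 0, 0], [0, 0, 0, 0, 0, 0]],
  ],
)

```text
clock: 4.37
tool_pos: [0.5239, -0.3219, 0.0535]
orientation: [180.0, 0.0, -90.0]
force: [-0.2, -0.0, -0.5]
opening: 0.0157
gripper_force: 30.0
```

```bash
python3 - <<'E'
from h import *
plan([((.5239,-.3219,.30),-90),((.52,-.10,.30),-45),((.5013,.036,.27),4.5)])
E
```

```text
to (0.5239, -0.3219, 0.3) -90 shift cm [ -0.    -0.   -24.65] turn z 0.0 rows>= 5.9
to (0.52, -0.1, 0.3) -45 shift cm [-22.19   0.39   0.  ] turn z -45 rows>= 6.3
to (0.5013, 0.036, 0.27) 4.5 shift cm [-10.94  -8.29   3.  ] turn z -49.5 rows>= 6.9
```

Converted, -24.6 cm / 100 = -0.246, -24 cm / 100 = -0.24.

Emit:
send_rows(
  plan=[
    [[0, 0, -0.02, 0, 0, 0], [0, 0, -0.05, 0, 0, 0], [0, 0, -0.09, 0, 0, 0], [0, 0, -0.13, 0, 0, 0], [0, 0, -0.17, 0, 0, 0], [0, 0, -0.21, 0, 0, 0], [0, 0, -0.24, 0, 0, 0], [0, 0, -0.246, 0, 0, 0]],
  ],
)

```text
clock: 5.03
tool_pos: [0.5256, -0.3231, 0.3065]
orientation: [-179.5, -0.2, -89.9]
force: [0.5, -1.0, -0.4]
opening: 0.0147
gripper_force: 30.0
```

Converted, -22.2 cm / 100 = -0.222, -20.5 cm / 100 = -0.205, -45 degrees / 180 = -0.25.

Emit:
send_rows(
  plan=[
    [[-0.03, 0, 0, 0, 0, -0.0333], [-0.06, 0.001, 0, 0, 0, -0.0667], [-0.09, 0.002, 0, 0, 0, -0.1], [-0.12, 0.002, 0, 0, 0, -0.1333], [-0.15, 0.003, 0, 0, 0, -0.1667], [-0.18, 0.003, 0, 0, 0, -0.2], [-0.205, 0.004, 0, 0, 0, -0.2278], [-0.222, 0.004, 0, 0, 0, -0.25]],
  ],
)

```text
clock: 5.7
tool_pos: [0.5192, -0.0978, 0.2994]
orientation: [-180.0, 0.0, -44.6]
force: [-0.5, -1.3, 0.1]
opening: 0.0157
gripper_force: 30.0
```

Converted, -10.9 cm / 100 = -0.109, -9.6 cm / 100 = -0.096, -49.5 degrees / 180 = -0.275.

Emit:
send_rows(
  plan=[
    [[-0.016, -0.012, 0.004, 0, 0, -0.0389], [-0.032, -0.024, 0.008, 0, 0, -0.0778], [-0.048, -0.036, 0.012, 0, 0, -0.1167], [-0.064, -0.048, 0.016, 0, 0, -0.1556], [-0.08, -0.06, 0.02, 0, 0, -0.1944], [-0.096, -0.072, 0.025, 0, 0, -0.2333], [-0.109, -0.083, 0.03, 0, 0, -0.2722], [-0.109, -0.083, 0.03, 0, 0, -0.275]],
  ],
)

```text
clock: 6.37
tool_pos: [0.5003, 0.0379, 0.2683]
orientation: [-180.0, 0.1, 5.1]
force: [0.8, 0.1, -0.5]
opening: 0.0152
gripper_force: 30.0
```

Emit:
send_rows(
  plan=[
    [[0, 0, 0, 0, 0, 0], [0, 0, 0, 0, 0, 0], [0, 0, 0, 0, 0, 0]],
  ],
)

```text
clock: 6.62
tool_pos: [0.5013, 0.0354, 0.2697]
orientation: [180.0, -0.0, 4.4]
force: [0.9, -0.1, -0.3]
opening: 0.0155
gripper_force: 30.0
```

```bash
python3 - <<'E'
from h import *
s=snap('scene','s2.png');t=snap('top','t2.png')
o=ctrl.get_obs();print(o['tool_pos'],o['orientation'],o['joint_pos'],o['opening'])
p=o['tool_pos']; tip=p-[0,0,.0425]
P=[tip,tip+[0,0,.034],tip+[0,0,.038],p,(.5013,.036,.16)]
print(proj(t,P).round(1).tolist(),proj(s,P).round(1).tolist())
r=lambda a,k:cv2.resize(a,None,fx=k,fy=k,interpolation=cv2.INTER_CUBIC)
out=np.zeros((500,800,3),np.uint8)
out[:480,:400]=r(s['img'][130:210,265:345],6)[:480,:400];out[:500,400:]=r(t['img'][145:245,290:370],5)
cv2.imwrite('pics/z4.png',out[:,:,::-1])
E
```

```text
[0.50131085 0.03523205 0.26971798] [-1.79999078e+02 -1.52452611e-02  4.44049255e+00] [ 2.64603542e+01  2.51941172e+00 -1.66299777e+01  5.14611237e-03
 -7.08361317e+01  6.79784498e+01] 0.015385412671967337
[[337.8, 203.0], [338.2, 201.2], [338.2, 200.9], [338.3, 200.7], [336.9, 206.5]] [[299.8, 168.5], [299.5, 160.5], [299.5, 159.6], [299.5, 158.5], [300.4, 183.1]]
```

View pics/z4.png

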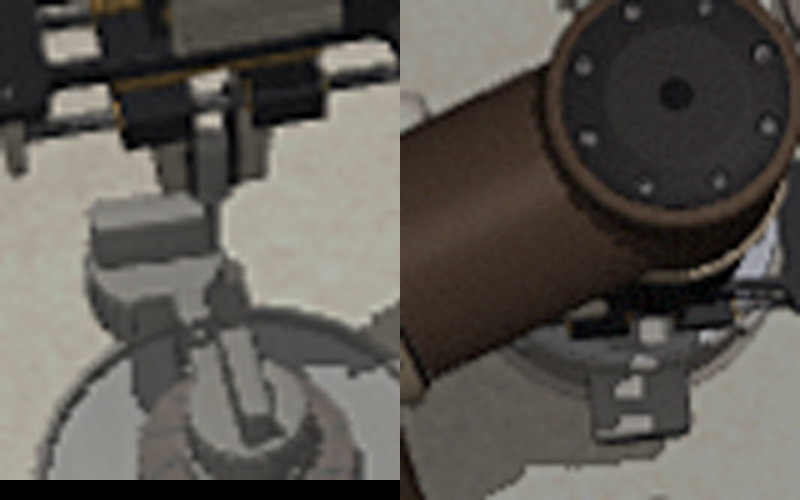

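Scene crop: the pin hangs upright between the fingers, shank centre column ≈300, in line with the hole at column 300.1. The arm hides it in the top view. I descend towards the bar.

Converted, 6.2 cm / 100 = 0.062, -0.05 cm / 100 = -0.0005.

Emit:
send_rows(
  plan=[
    [[0, 0, 0.02, 0, 0, 0], [0, -0.0005, 0.04, 0, 0, 0], [0, -0.0005, 0.055, 0, 0, 0], [0, -0.0005, 0.062, 0, 0, 0], [0, -0.0005, 0.062, 0, 0, 0], [0, -0.0005, 0.062, 0, 0, 0]],
  ],
)

```text
clock: 7.22
tool_pos: [0.5015, 0.036, 0.208]
orientation: [180.0, -0.0, 4.5]
force: [0.4, 0.1, 0.3]
opening: 0.0149
gripper_force: 30.0
```

Converted, 0.7 cm / 100 = 0.007, 0.6 cm / 100 = 0.006.

Emit:
send_rows(
  plan=[
    [[0, 0, 0.002, 0, 0, 0], [0, 0, 0.004, 0, 0, 0], [0, 0, 0.006, 0, 0, 0], [0, 0, 0.007, 0, 0, 0], [0, 0, 0.007, 0, 0, 0], [0, 0, 0.007, 0, 0, 0]],
  ],
)

```text
clock: 7.72
tool_pos: [0.501, 0.0363, 0.2006]
orientation: [180.0, 0.0, 4.5]
force: [0.3, 0.3, -0.8]
opening: 0.0152
gripper_force: 30.0
```

Converted, 0.5 cm / 100 = 0.005, 0.4 cm / 100 = 0.004.

Emit:
send_rows(
  plan=[
    [[0, 0, 0.002, 0, 0, 0], [0, 0, 0.004, 0, 0, 0], [0, 0, 0.005, 0, 0, 0], [0, 0, 0.005, 0, 0, 0]],
  ],
)

```text
clock: 8.05
tool_pos: [0.5006, 0.0362, 0.1949]
orientation: [180.0, 0.1, 4.5]
force: [-1.9, 0.0, -0.8]
opening: 0.0156
gripper_force: 30.0
```

Converted, 0.8 cm / 100 = 0.008, 0.6 cm / 100 = 0.006.

Emit:
send_rows(
  plan=[
    [[-0.0006, 0, 0.002, 0, 0, 0], [-0.0006, 0, 0.004, 0, 0, 0], [-0.0006, 0, 0.006, 0, 0, 0], [-0.0006, 0, 0.008, 0, 0, 0], [-0.0006, 0, 0.008, 0, 0, 0]],
  ],
)

```text
clock: 8.47
tool_pos: [0.5004, 0.0362, 0.187]
orientation: [180.0, 0.0, 4.5]
force: [-1.7, 0.1, -1.6]
opening: 0.0151
gripper_force: 30.0
```

Converted, 1.5 cm / 100 = 0.015, -0.05 cm / 100 = -0.0005.

Emit:
send_rows(
  plan=[
    [[-0.0005, 0, 0.003, 0, 0, 0], [-0.0005, 0, 0.006, 0, 0, 0], [-0.0005, 0, 0.009, 0, 0, 0], [-0.0005, 0, 0.012, 0, 0, 0], [-0.0005, 0, 0.015, 0, 0, 0], [-0.0005, 0, 0.015, 0, 0, 0]],
  ],
)

```text
clock: 8.97
tool_pos: [0.5, 0.0363, 0.1719]
orientation: [180.0, 0.0, 4.5]
force: [-0.0, 0.1, -1.5]
opening: 0.0151
gripper_force: 30.0
```

Emit:
send_rows(
  plan=[
    [[0, 0, 0.001, 0, 0, 0], [0, 0, 0.002, 0, 0, 0], [0, 0, 0.003, 0, 0, 0], [0, 0, 0.004, 0, 0, 0], [0, 0, 0.004, 0, 0, 0]],
  ],
)

```text
clock: 9.38
tool_pos: [0.5001, 0.0362, 0.1685]
orientation: [180.0, -0.0, 4.5]
force: [0.4, -0.3, -1.0]
opening: 0.0153
gripper_force: 30.0
```

Converted, 0.15 cm / 100 = 0.0015, 0.1 cm / 100 = 0.001.

Emit:
send_rows(
  plan=[
    [[0, 0, 0.001, 0, 0, 0], [0, 0, 0.0015, 0, 0, 0], [0, 0, 0.0015, 0, 0, 0]],
  ],
)

```text
clock: 9.63
tool_pos: [0.5002, 0.0361, 0.1684]
orientation: [180.0, -0.0, 4.6]
force: [-6.7, -0.5, 11.3]
opening: 0.0154
gripper_force: 30.0
```

Converted, 0.1 cm / 100 = 0.001.

Emit:
send_rows(
  plan=[
    [[0, 0, 0.001, 0, 0, 0], [0, 0, 0.001, 0, 0, 0], [0, 0, 0.001, 0, 0, 0]],
  ],
)

```text
clock: 9.88
tool_pos: [0.5004, 0.036, 0.1683]
orientation: [180.0, -0.1, 4.6]
force: [-8.8, -1.6, 19.0]
opening: 0.0154
gripper_force: 30.0
```

Seated, with TCP z 0.1684 as predicted and force building. Release and rise.

Converted, -0.2 cm / 100 = -0.002.

Emit:
send_rows(
  plan=[
    [[0, 0, -0.002, 0, 0, 0], [0, 0, -0.002, 0, 0, 0], [0, 0, -0.002, 0, 0, 0], [0, 0, -0.002, 0, 0, 0], [0, 0, -0.002, 0, 0, 0], [0, 0, -0.002, 0, 0, 0]],
  ],
  fingers=0.5,
)

```text
clock: 10.38
tool_pos: [0.5001, 0.0363, 0.1678]
orientation: [180.0, 0.0, 4.5]
force: [0.2, 0.6, 0.3]
opening: 0.0427
gripper_force: 0.0
```

Converted, -14 cm / 100 = -0.14, -12 cm / 100 = -0.12.

Emit:
send_rows(
  plan=[
    [[0, 0, -0.01, 0, 0, 0], [0, 0, -0.03, 0, 0, 0], [0, 0, -0.06, 0, 0, 0], [0, 0, -0.09, 0, 0, 0], [0, 0, -0.12, 0, 0, 0], [0, 0, -0.14, 0, 0, 0], [0, 0, -0.14, 0, 0, 0]],
  ],
)

```text
clock: 10.97
tool_pos: [0.5021, 0.0365, 0.3138]
orientation: [-179.9, -0.5, 4.6]
force: [0.1, -0.4, -0.0]
opening: 0.044
gripper_force: 0.0
```

```bash
python3 - <<'E'
from h import *
s=snap('scene','s3.png')
o=ctrl.get_obs();print(o['tool_pos'],o['orientation'],o['joint_pos'],o['opening'])
plan([((.569,.0415,.27),4.5)])
r=lambda a,k:cv2.resize(a,None,fx=k,fy=k,interpolation=cv2.INTER_CUBIC)
cv2.imwrite('pics/z5.png',r(s['img'][155:255,265:345],5)[:,:,::-1])
P=[(.5013,.036,.194),(.5013,.036,.164)]
print(proj(s,P).round(1).tolist())
E
```

```text
[0.50116179 0.03654158 0.31118372] [-179.92010323   -0.28822734    4.55651243] [ 2.66370623e+01  1.17068736e+00 -1.27038678e+01  3.53870258e-02
 -7.58283258e+01  6.79110763e+01] 0.04384923629166282
to (0.569, 0.0415, 0.27) 4.5 shift cm [6.8  0.04 4.12] turn z 0.1 rows>= 1.9
[[300.2, 175.9], [300.4, 182.3]]
```

View pics/z5.png

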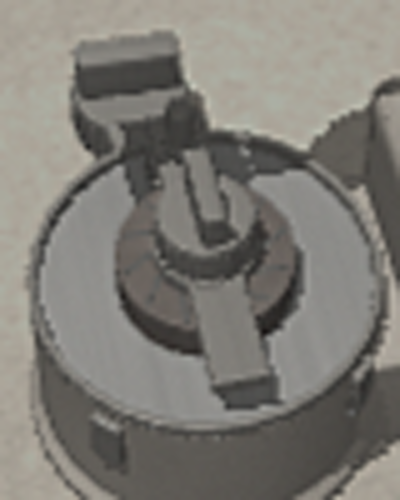

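Scene crop: the pin stands low at the hole, crop ≈(178,120), half in shadow, and the wing still lies along the bar. Next I go over the cap.

Converted, 8 cm / 100 = 0.08, 6.8 cm / 100 = 0.068.

Emit:
send_rows(
  plan=[
    [[0.023, 0, 0.01, 0, 0, 0], [0.046, 0, 0.02, 0, 0, 0], [0.068, 0, 0.04, 0, 0, 0], [0.068, 0, 0.065, 0, 0, 0], [0.068, 0, 0.08, 0, 0, 0], [0.068, 0, 0.08, 0, 0, 0], [0.068, 0, 0.08, 0, 0, 0]],
  ],
)

```text
clock: 11.6
tool_pos: [0.5673, 0.0413, 0.2272]
orientation: [179.9, 0.2, 4.5]
force: [0.1, 0.0, 0.5]
opening: 0.0439
gripper_force: 0.0
```

Converted, 3.5 cm / 100 = 0.035, 0.15 cm / 100 = 0.0015.

Emit:
send_rows(
  plan=[
    [[0.0015, 0, 0.01, 0, 0, 0], [0.0015, 0, 0.02, 0, 0, 0], [0.0015, 0, 0.03, 0, 0, 0], [0.0015, 0, 0.035, 0, 0, 0], [0.0015, 0, 0.035, 0, 0, 0]],
  ],
)

```text
clock: 12.02
tool_pos: [0.5685, 0.0416, 0.1916]
orientation: [180.0, 0.1, 4.5]
force: [0.4, -0.9, 0.3]
opening: 0.0436
gripper_force: 0.0
```

Emit:
send_rows(
  plan=[
    [[0, 0, 0, 0, 0, 0], [0, 0, 0, 0, 0, 0], [0, 0, 0, 0, 0, 0], [0, 0, 0, 0, 0, 0], [0, 0, 0, 0, 0, 0], [0, 0, 0, 0, 0, 0], [0, 0, 0, 0, 0, 0]],
  ],
  fingers=0,
)

```text
clock: 12.6
tool_pos: [0.5695, 0.0418, 0.1934]
orientation: [-180.0, -0.0, 4.5]
force: [-0.2, 0.1, 1.5]
opening: 0.0133
gripper_force: 30.0
```

```bash
python3 - <<'E'
from h import *
o=ctrl.get_obs();print({k:np.round(v,3) for k,v in o.items()})
E
```

```text
{'clock': np.float64(12.6), 'joint_pos': array([ 2.3827e+01,  1.2201e+01, -1.5488e+01,  4.0000e-03, -6.2284e+01,
        7.0720e+01]), 'qvel': array([ 0.122,  0.029,  0.087,  0.046,  0.062, -0.05 ]), 'tau': array([-1.1300e-01, -4.4276e+01,  2.7207e+01,  6.3860e+00,  1.8000e-01,
       -2.0000e-03]), 'tool_pos': array([0.569, 0.042, 0.193]), 'orientation': array([-1.79995e+02, -2.70000e-02,  4.54900e+00]), 'force': array([-0.231,  0.139,  1.469]), 'moment': array([0.073, 0.066, 0.006]), 'gripper_force': np.float64(29.997), 'opening': np.float64(0.013)}
```

Converted, -12 degrees / 180 = -0.0667.

Emit:
send_rows(
  plan=[
    [[0, 0, 0, 0, 0, -0.0167], [0, 0, 0, 0, 0, -0.0333], [0, 0, 0, 0, 0, -0.05], [0, 0, 0, 0, 0, -0.0667], [0, 0, 0, 0, 0, -0.0667], [0, 0, 0, 0, 0, -0.0667]],
  ],
)

```text
clock: 13.1
tool_pos: [0.5696, 0.0418, 0.1934]
orientation: [180.0, -0.0, 16.5]
force: [-0.5, -0.4, 1.6]
opening: 0.0137
gripper_force: 30.0
```

```bash
python3 - <<'E'
from h import *
o=ctrl.get_obs();print({k:np.round(o[k],3) for k in('joint_pos','tau','tool_pos','orientation','force','moment','opening')})
E
```

```text
{'joint_pos': array([ 2.3828e+01,  1.2205e+01, -1.5484e+01,  1.1000e-02, -6.2276e+01,
        8.2631e+01]), 'tau': array([ -0.051, -43.94 ,  26.818,   6.173,   0.098,   0.29 ]), 'tool_pos': array([0.57 , 0.042, 0.193]), 'orientation': array([ 1.79995e+02, -3.60000e-02,  1.64630e+01]), 'force': array([-0.464, -0.416,  1.588]), 'moment': array([-0.028,  0.038,  0.038]), 'opening': np.float64(0.014)}
```

Converted, -8 degrees / 180 = -0.0444.

Emit:
send_rows(
  plan=[
    [[0, 0, 0, 0, 0, -0.0167], [0, 0, 0, 0, 0, -0.0333], [0, 0, 0, 0, 0, -0.0444], [0, 0, 0, 0, 0, -0.0444]],
  ],
)

```text
clock: 13.43
tool_pos: [0.5696, 0.0418, 0.1934]
orientation: [180.0, -0.0, 24.5]
force: [-0.9, 0.0, 3.6]
opening: 0.0133
gripper_force: 30.0
```

```bash
python3 - <<'E'
from h import *
o=ctrl.get_obs();print({k:np.round(o[k],3) for k in('joint_pos','tau','tool_pos','orientation','force','moment','opening')})
E
```

```text
{'joint_pos': array([ 2.3825e+01,  1.2202e+01, -1.5487e+01,  1.3000e-02, -6.2274e+01,
        9.0716e+01]), 'tau': array([-1.7000e-02, -4.3728e+01,  2.6640e+01,  6.0870e+00,  8.7000e-02,
        7.1100e-01]), 'tool_pos': array([0.57 , 0.042, 0.193]), 'orientation': array([ 1.79988e+02, -3.60000e-02,  2.45470e+01]), 'force': array([-0.871,  0.035,  3.636]), 'moment': array([ 0.014,  0.   , -0.044]), 'opening': np.float64(0.013)}
```

```bash
python3 - <<'E'
from h import *
s=snap('scene','s4.png')
r=lambda a,k:cv2.resize(a,None,fx=k,fy=k,interpolation=cv2.INTER_CUBIC)
cv2.imwrite('pics/z6.png',r(s['img'][155:255,265:345],5)[:,:,::-1])
E
```

```text
(no output)
```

View pics/z6.png

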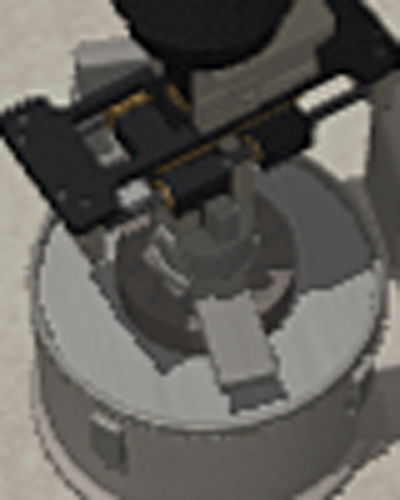

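The bar has only shifted within its play, about 1 px at its free end, crop (250,385), and the fingers haven't spread, so the cap seems to follow. I continue in the same direction.

Converted, -12 degrees / 180 = -0.0667.

Emit:
send_rows(
  plan=[
    [[0, 0, 0, 0, 0, -0.0167], [0, 0, 0, 0, 0, -0.0333], [0, 0, 0, 0, 0, -0.05], [0, 0, 0, 0, 0, -0.0667], [0, 0, 0, 0, 0, -0.0667]],
  ],
)

```text
clock: 13.9
tool_pos: [0.5696, 0.0418, 0.1934]
orientation: [180.0, -0.0, 36.6]
force: [-0.8, -1.3, 3.0]
opening: 0.0141
gripper_force: 30.0
```

```bash
python3 - <<'E'
from h import *
s=snap('scene','s5.png')
o=ctrl.get_obs();print({k:np.round(o[k],3) for k in('joint_pos','tau','tool_pos','orientation','force','moment','opening')})
# bar free end motion between frames (template match of the end region)
g=[cv2.cvtColor(load(f)['img'],cv2.COLOR_RGB2GRAY).astype(np.float32) for f in('s3','s4','s5')]
for a,b in((0,1),(1,2),(0,2)):
    print(a,b,cv2.phaseCorrelate(g[a][217:240,303:325].copy(),g[b][217:240,303:325].copy(),cv2.createHanningWindow((22,23),cv2.CV_32F)))
E
```

```text
{'joint_pos': array([ 2.38270e+01,  1.22070e+01, -1.54870e+01,  1.10000e-02,
       -6.22770e+01,  1.02572e+02]), 'tau': array([ 9.0000e-03, -4.3235e+01,  2.6268e+01,  5.9270e+00,  8.8000e-02,
        5.7700e-01]), 'tool_pos': array([0.57 , 0.042, 0.193]), 'orientation': array([ 1.79984e+02, -2.60000e-02,  3.64040e+01]), 'force': array([-0.507,  0.163,  5.17 ]), 'moment': array([-0.07 ,  0.039, -0.052]), 'opening': np.float64(0.014)}
0 1 ((0.44500000990110955, -0.5519668513835079), 0.9907910144991345)
1 2 ((-0.012635712625755247, -0.12556368272814922), 0.9315062355664041)
0 2 ((0.2724623881212427, -0.2405560935012847), 1.0278916044367685)
```

The bar stands still and the tool turns freely, so CCW (a right-hand thread) is right. I turn on to about 85°.

Converted, -28 degrees / 180 = -0.1556.

Emit:
send_rows(
  plan=[
    [[0, 0, 0, 0, 0, -0.0222], [0, 0, 0, 0, 0, -0.0444], [0, 0, 0, 0, 0, -0.0667], [0, 0, 0, 0, 0, -0.0889], [0, 0, 0, 0, 0, -0.1111], [0, 0, 0, 0, 0, -0.1333], [0, 0, 0, 0, 0, -0.1556], [0, 0, 0, 0, 0, -0.1556]],
  ],
)

```text
clock: 14.62
tool_pos: [0.5696, 0.0418, 0.1933]
orientation: [180.0, -0.0, 64.6]
force: [0.1, -0.1, 5.0]
opening: 0.0135
gripper_force: 30.0
```

Converted, -26 degrees / 180 = -0.1444.

Emit:
send_rows(
  plan=[
    [[0, 0, 0, 0, 0, -0.0222], [0, 0, 0, 0, 0, -0.0444], [0, 0, 0, 0, 0, -0.0667], [0, 0, 0, 0, 0, -0.0889], [0, 0, 0, 0, 0, -0.1111], [0, 0, 0, 0, 0, -0.1333], [0, 0, 0, 0, 0, -0.1444], [0, 0, 0, 0, 0, -0.1444]],
  ],
)

```text
clock: 15.28
tool_pos: [0.5695, 0.0418, 0.1934]
orientation: [180.0, -0.0, 90.4]
force: [0.1, 1.0, 4.3]
opening: 0.0137
gripper_force: 30.0
```

Converted, -0.5 cm / 100 = -0.005, -0.3 cm / 100 = -0.003.

Emit:
send_rows(
  plan=[
    [[0, 0, -0.001, 0, 0, 0], [0, 0, -0.003, 0, 0, 0], [0, 0, -0.005, 0, 0, 0], [0, 0, -0.005, 0, 0, 0]],
  ],
)

```text
clock: 15.62
tool_pos: [0.569, 0.0417, 0.1979]
orientation: [-180.0, 0.0, 90.5]
force: [-0.5, 0.6, -2.7]
opening: 0.0136
gripper_force: 30.0
```

Emit:
send_rows(
  plan=[
    [[0, 0, -0.005, 0, 0, 0], [0, 0, -0.01, 0, 0, 0], [0, 0, -0.015, 0, 0, 0], [0, 0, -0.02, 0, 0, 0], [0, 0, -0.025, 0, 0, 0], [0, 0, -0.032, 0, 0, 0], [0, 0, -0.04, 0, 0, 0], [0, 0, -0.04, 0, 0, 0]],
  ],
)

```text
clock: 16.28
tool_pos: [0.5703, 0.0419, 0.2403]
orientation: [179.8, -0.0, 90.6]
force: [0.4, 0.7, -3.1]
opening: 0.0135
gripper_force: 30.0
```

Emit:
send_rows(
  plan=[
    [[0, 0, -0.01, 0, 0, 0], [0, 0, -0.025, 0, 0, 0], [0, 0, -0.04, 0, 0, 0], [0, 0, -0.055, 0, 0, 0], [0, 0, -0.065, 0, 0, 0], [0, 0, -0.07, 0, 0, 0], [0, 0, -0.07, 0, 0, 0], [0, 0, -0.07, 0, 0, 0]],
  ],
)

```text
clock: 16.95
tool_pos: [0.5691, 0.0418, 0.3076]
orientation: [-180.0, -0.0, 90.5]
force: [0.1, 0.1, -3.4]
opening: 0.014
gripper_force: 30.0
```

```bash
python3 - <<'E'
from h import *
s=snap('scene','s6.png')
o=ctrl.get_obs();print({k:np.round(o[k],3) for k in('joint_pos','tool_pos','orientation','force','opening')})
cv2.imwrite('pics/z7.png',cv2.resize(s['img'][120:260,250:350],None,fx=4,fy=4,interpolation=cv2.INTER_CUBIC)[:,:,::-1])
E
```

```text
{'joint_pos': array([ 2.38250e+01,  8.32700e+00, -5.24100e+00, -2.60000e-02,
       -7.65050e+01,  1.56721e+02]), 'tool_pos': array([0.569, 0.042, 0.307]), 'orientation': array([-1.79923e+02,  6.00000e-03,  9.05410e+01]), 'force': array([-0.88 ,  0.358, -3.859]), 'opening': np.float64(0.014)}
```

View pics/z7.png

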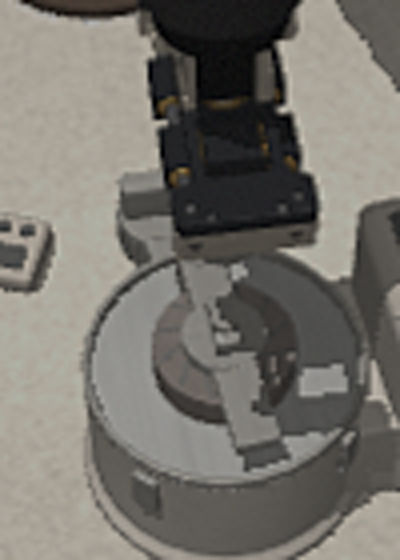

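The hub and shaft end are bare at crop (215,335). The fingers still hold 14 mm at 30 N with about 3 N of weight, so the cap is up behind the gripper body, about 11 cm above its seat. The bar hasn't turned. I hand the job in.

```bash
python3 -c "
from plant import ctrl
print(ctrl.close_job())"
```

```text
the job is handed in; nothing more can be done
None
```

The job is handed in: the locking pin is fully home and released, and the cap came off counter-clockwise (right-hand thread) and is held about 11 cm above its seat. In the last picture the gripper hid both the cap and the pin. That the cap is held rests on the 14 mm opening at 30 N and about 3 N of weight; that the pin is still home rests on the bar not having turned.

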